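# Put the rubber stamps back in the rack by size

### The job

Put the four rubber stamps back in the stamp rack, one to a well and in order of size, so that the smallest, which is used most, is in the well next to the ink pad and the largest is in the well farthest from it. Each stamp must stand upright on its rubber face, flat on the floor of its well. Leave the ink pad where it is.

Things in the scene. Friction and masses are not known exactly. Their poses are not given: they have to be found in the camera images.
- stamp_small: smallest of four alike rubber stamps: pale wooden mount 28 x 18 mm, 17 mm thick, rubber face down, darker turned handle upright on top; 58 mm tall. The handle has a slim waist and a round knob 20 mm across, straight-sided 36 to 50 mm above the underside: grip it there from above. Origin: centre of the underside; x along the mount's longer side, z up.
- stamp_medium: second smallest of four alike rubber stamps: pale wooden mount 40 x 24 mm, 17 mm thick, rubber face down, darker turned handle upright on top; 66 mm tall. The handle has a slim waist and a round knob 22 mm across, straight-sided 44 to 58 mm above the underside: grip it there from above. Origin: centre of the underside; x along the mount's longer side, z up.
- stamp_large: second largest of four alike rubber stamps: pale wooden mount 54 x 31 mm, 17 mm thick, rubber face down, darker turned handle upright on top; 74 mm tall. The handle has a slim waist and a round knob 24 mm across, straight-sided 52 to 66 mm above the underside: grip it there from above. Origin: centre of the underside; x along the mount's longer side, z up.
- stamp_extra_large: largest of four alike rubber stamps: pale wooden mount 68 x 38 mm, 17 mm thick, rubber face down, darker turned handle upright on top; 82 mm tall. The handle has a slim waist and a round knob 26 mm across, straight-sided 60 to 74 mm above the underside: grip it there from above. Origin: centre of the underside; x along the mount's longer side, z up.
- well_1: leftmost (largest y) of four alike grey open wells, 60 mm apart in the fixed dark steel stamp rack. Inside 84 (x) x 54 mm (y); floor 3 mm, rim 11 mm above the origin. Origin: centre of its underside, 6 mm above the table; x to the back, y along the rack to the robot's left, z up. The rack's 34 mm high back rail stands just behind the wells.
- well_2: second from the left of four alike grey open wells, 60 mm apart in the fixed dark steel stamp rack. Inside 84 (x) x 54 mm (y); floor 3 mm, rim 11 mm above the origin. Origin: centre of its underside, 6 mm above the table; x to the back, y along the rack to the robot's left, z up. The rack's 34 mm high back rail stands just behind the wells.
- well_3: third from the left of four alike grey open wells, 60 mm apart in the fixed dark steel stamp rack. Inside 84 (x) x 54 mm (y); floor 3 mm, rim 11 mm above the origin. Origin: centre of its underside, 6 mm above the table; x to the back, y along the rack to the robot's left, z up. The rack's 34 mm high back rail stands just behind the wells.
- well_4: rightmost (smallest y) of four alike grey open wells, 60 mm apart in the fixed dark steel stamp rack. Inside 84 (x) x 54 mm (y); floor 3 mm, rim 11 mm above the origin. Origin: centre of its underside, 6 mm above the table; x to the back, y along the rack to the robot's left, z up. The rack's 34 mm high back rail stands just behind the wells.
- ink_pad: ink pad, a black case 60 x 90 x 12 mm with a vermilion pad inside and its 60 mm black lid standing open at the back (far side); it lies beside one end of the stamp rack, left or right (a roll of white mending tape lies at the other end). Origin: centre of the case's underside.
Things that resemble listed ones, but are neither listed nor needed, are in the scene too. What is shaped like the stamp_extra_large but orange is not meant.

How it is judged:
By the outcome, as a careful person would: the job done as asked, in the order asked, and still so for the second after the job is handed in, with the robot touching nothing.
It also fails if it takes over 96 s, if anything falls off the work surface, if the arm or the gripper's body presses on something with over 40 N, if the wrist force passes 120 N, or if a joint passes its speed limit or range.

### The arm

A 7-joint arm with a two-finger parallel gripper is mounted at the origin on the work surface; the furniture and walls round the work are solid. World frame = base frame: x ahead of the robot, y to its left, z up, the work surface at z = 0. Lengths are in m, angles in rad, forces in N, time in s.
With the tool pointing down it reaches from about 0.4 to 0.75 m from the base axis. Payload 19.5 kg.
Tool frame: the origin (TCP) lies between the finger pads; the fingertips stand 14 mm ahead of it and the grasp point (between the pads) lies 5 mm behind it; z points along the fingers, y is the line along which they close (so a half turn about z gives the same grasp; the last joint's range is limited). The gripper opens to 85 mm and grips with 20 to 120 N. Pads are 22 mm wide; open, the fingers measure 114 mm over their backs; the gripper's body (76 mm by 85 mm) begins 54 mm behind the grasp point. The pads swing forward as they close: fully open they stand 13 mm farther back than shut.
Start: joints at [-1.326, 0.707, -0.028, 1.485, 0.022, 0.951, -0.075], TCP at [0.163, 0.551, 0.245] pointing down, gripper open.
Joint ranges: [-2.71, 2.71], [-0.32, 2.16], [-1.57, 1.52], [0, 2.45], [-1.46, 4.6], [0, 2.02], [-2.83, 2.83]. Speed limits (rad/s): [1.89, 1.89, 2.57, 2.57, 3.01, 3.01, 3.01].

### API

Orientations are given as a 3x3 rotation matrix whose columns are the frame's x, y, z axes.
In Python, from cell import r gives the robot as it stands.
- The arm moves only by the shell command python3 -m crank 'ROWS' [FORCE]. ROWS is JSON, a list of rows, each an object with "travel": the shift along the world's x, y, z scaled (see below), a list of three; "spin": the turn about the world's z scaled (see below); "fingers": the opening, from 0 (shut) to 1 (fully open). A call has 1 to 8 rows; each row shifts and turns the commanded pose from where the row before left it; what a row does not reach is not made up. The controller multiplies each number of a shift by 0.25 m and each number of a turn by 90 degrees. A row lasts 1/8 s, in which the tool goes at most 62.5 mm and 10.7 degrees, less where a joint would pass 70% of its speed; a pose out of reach is approached as far as the arm can. A call with a number of a shift or a turn outside -1 to 1 is refused whole. A call with a gripper value outside its range is refused whole. The fingers move at their own pace and stop on an object; FORCE is the grip in N (left out, the last holds). Time passes only in rows, so rows that do not move let the fingers close. It gives the time, the measured TCP pose, the force, the opening and the grip force at its end, in the units of the state.
- r.get_state(): the state, without advancing time (a new reading comes with each control period).
- r.grab_frame(name): name is "side" or "top"; returns the picture (480x640x3 uint8, red, green, blue); there is no depth.
- r.get_calibration(name): a dict with "fx", "fy", "cx", "cy" (pixels), "view" (4x4, takes a point from world to camera coordinates). Camera axes: x right, y down, z forward; pixel columns grow to the right and rows downward; lengths in m; the calibration is good to about 2 mm. A picture is of the moment at which its call begins. get_calibration takes no time and is no camera call.
- r.close_job(): hands the job in; it is judged then, once.
Trained networks look in the newest picture that a camera, given by its name, has taken for a name from the list of things; names that differ only in an ending like _2 or _b are one class to them, and where a whole thing is asked for, a point or a joint stands for the part that bears it (a point fixed in the world has none). Each returns a list of dicts, best first, with "confidence" (0 to 1); they miss things now and then, are a little off and sometimes report something else, mostly with a low value. They report only what shows in the picture. A call takes as long as a camera call. They do not tell look-alikes from the thing itself.
- r.search_frame(camera, name): "box" ([left, top, width, height] in pixels, round what is visible of it).
- r.masks_of(camera, name): "pixels" (480x640 bool, what is visible of it) and "box" ([left, top, width, height] in pixels, round what is visible of it).
The state is a dict: "time": time; "joint_pos": joint angles; "qd": joint speeds; "joint_torque": joint torques, N m; "eef_pos": TCP position; "eef_rot": TCP orientation; "ft_force": force on the tool from outside, world axes, zero at the start; "moment": the same for the moment, N m; "width": finger opening in m; "finger_force": force on a finger pad.
Only numpy, scipy, OpenCV 4.12 (cv2) and the standard library are available. Lean on these libraries where they do the work, as an engineer would, in place of code of your own. Each camera call takes 0.05 s, during which the arm holds its last target. There are 200 camera calls.

## Working session

There is one attempt and no reset: what is moved stays moved. The work goes in short steps, Python scripts to look and compute and a shell command to move; the robot and the scene stay as the last step left them, time stands still between calls to the robot, and variables do not carry over. Pictures are saved under pics/ and viewed, at most 14 in all, crops included, and the job is handed in when it is done.

```bash
ls; mkdir -p pics
python3 - <<'E'
from cell import r
import cv2, numpy as np
for n in ("top","side"):
    im=r.grab_frame(n); cv2.imwrite(f"pics/{n}0.png",im[:,:,::-1])
    c=r.get_calibration(n); V=np.array(c["view"]); print(n,c["fx"],c["cx"],c["cy"],"cam at",(-V[:3,:3].T@V[:3,3]).round(3)); print(V.round(3).tolist())
    for k in ("stamp_small","stamp_medium","stamp_large","stamp_extra_large","well_1","ink_pad"):
        print(k,[(round(d["confidence"],2),[int(v) for v in d["box"]]) for d in r.search_frame(n,k)][:7])
s=r.get_state(); print(s)
E
```

```text
pics
top 581.1188795624606 318.4254455294949 237.68667197275013 cam at [0.388 0.024 1.184]
[[-0.006, -1.0, -0.002, 0.029], [-0.999, 0.006, -0.049, 0.445], [0.049, 0.002, -0.999, 1.164], [0.0, 0.0, 0.0, 1.0]]
stamp_small [(0.45, [400, 240, 26, 25])]
stamp_medium [(0.6, [193, 278, 20, 21])]
stamp_large [(0.93, [401, 240, 26, 27])]
stamp_extra_large [(0.83, [239, 243, 30, 34]), (0.66, [171, 227, 22, 32])]
well_1 [(0.79, [267, 183, 29, 49]), (0.68, [353, 187, 27, 45]), (0.61, [292, 187, 36, 44]), (0.57, [325, 185, 30, 47]), (0.48, [390, 183, 48, 44]), (0.4, [237, 243, 34, 35])]
ink_pad [(0.87, [389, 180, 51, 48])]
side 499.9210969773247 311.75552762557726 235.08471688119062 cam at [ 0.057 -0.813  0.703]
[[0.907, -0.421, -0.01, -0.386], [-0.253, -0.526, -0.812, 0.157], [0.336, 0.739, -0.584, 0.993], [0.0, 0.0, 0.0, 1.0]]
stamp_small [(0.88, [332, 326, 17, 27]), (0.68, [310, 225, 44, 18])]
stamp_medium [(0.52, [234, 188, 17, 26])]
stamp_large [(0.58, [333, 275, 19, 38])]
stamp_extra_large [(0.92, [261, 197, 28, 34]), (0.71, [256, 169, 27, 33])]
well_1 [(0.89, [307, 214, 37, 19]), (0.7, [33
[... 198 characters left out ...]
79, -0.07553436]), 'qd': array([-0.00042972,  0.00085813,  0.00193855, -0.00116393, -0.00020134,
       -0.00046909, -0.00109867]), 'joint_torque': array([ 1.94285465e-03, -8.82877493e+01,  1.23522297e+00, -2.36351877e+01,
        1.72242452e-02,  2.01569623e-03, -4.91051424e-06]), 'eef_pos': array([0.16263423, 0.5514953 , 0.2452822 ]), 'eef_rot': array([[-9.59142282e-01,  2.82924160e-01, -4.77595381e-05],
       [ 2.82924163e-01,  9.59142279e-01, -8.08641337e-05],
       [ 2.29297751e-05, -9.10725371e-05, -9.99999996e-01]]), 'ft_force': array([ 0.4870738 , -0.50476454, -0.48020678]), 'moment': array([ 0.01674671, -0.02085432, -0.03443076]), 'finger_force': 0.0, 'width': 0.08560559972608282}
```

Run:
```python
import cv2
a=cv2.imread("pics/top0.png")[150:350,140:460]; cv2.imwrite("pics/top0c.png",cv2.resize(a,(800,500),interpolation=cv2.INTER_CUBIC))
a=cv2.imread("pics/side0.png")[140:370,200:440]; cv2.imwrite("pics/side0c.png",cv2.resize(a,(600,575),interpolation=cv2.INTER_CUBIC))
```

```text
(no output)
```

View pics/top0c.png

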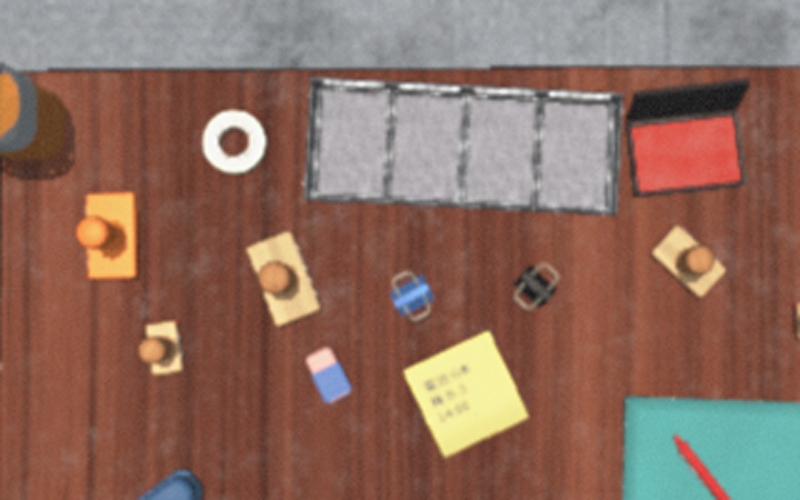

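View pics/side0c.png

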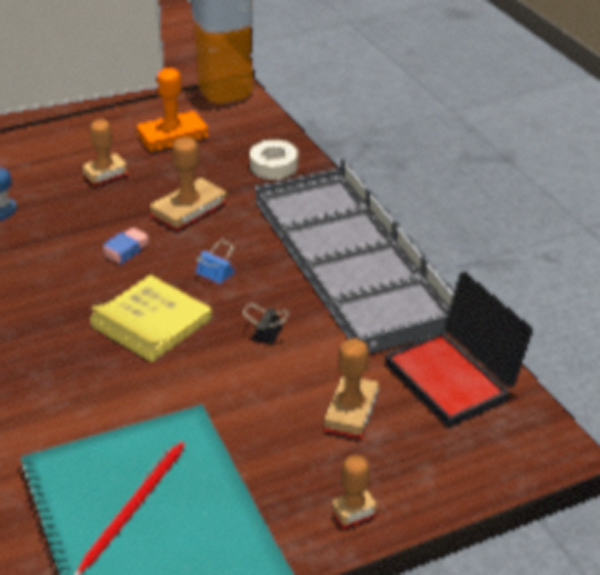

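View pics/top0.png

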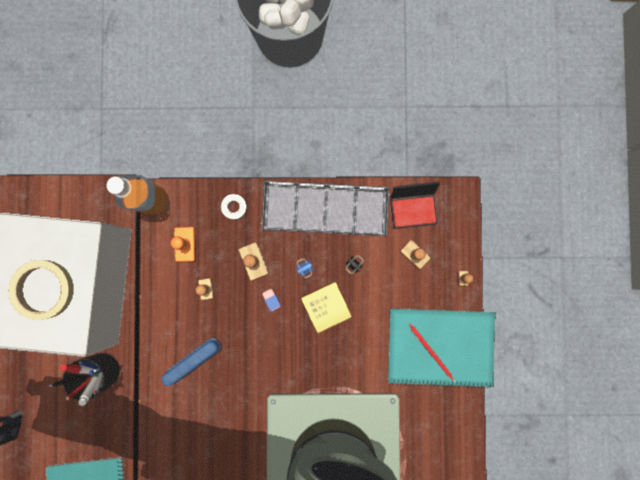

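The pictures show the rack at top-image u 264–387, v 182–236. The ink pad is to its right (u 415, v 206; smaller y) and the tape roll to its left (233,206). So small goes in well_4, medium in well_3, large in well_2 and extra large in well_1.

Candidates in the top view:
- XL: pale stamp at (253,262). The orange decoy is at (183,245) and is rejected by colour.
- Large: (415,255).
- Medium: (205,290).
- Small: (467,279), near the right table edge.

I'll check the sizes by fitting the models to both views.

```bash
cat > h.py <<'E'
import numpy as np, cv2
from cell import r
from scipy.optimize import minimize
SZ=dict(S=(28,18,58,10),M=(40,24,66,11),L=(54,31,74,12),X=(68,38,82,13))
CAL={n:r.get_calibration(n) for n in ("top","side")}
def proj(n,P):
    c=CAL[n]; P=np.atleast_2d(P); V=np.array(c["view"]); q=P@V[:3,:3].T+V[:3,3]
    return np.c_[c["fx"]*q[:,0]/q[:,2]+c["cx"], c["fy"]*q[:,1]/q[:,2]+c["cy"]]
def ray(n,uv,z):
    c=CAL[n]; V=np.array(c["view"]); R=V[:3,:3]; o=-R.T@V[:3,3]
    d=R.T@np.array([(uv[0]-c["cx"])/c["fx"],(uv[1]-c["cy"])/c["fy"],1]); return o+d*(z-o[2])/d[2]
def tri(uvs):
    A=[];b=[]
    for n,uv in uvs.items():
        c=CAL[n]; V=np.array(c["view"])[:3]
        for p,f,k in ((uv[0],c["fx"],c["cx"]),(uv[1],c["fy"],c["cy"])):
            w=(f*V[0] if f is c["fx"] and p==uv[0] else f*V[1])-(p-k)*V[2]; A.append(w[:3]); b.append(-w[3])
    return np.linalg.lstsq(np.array(A),np.array(b),rcond=None)[0]
def parts(size,p):
    a,b,H,k=SZ[size]; x,y,z,w=p; c,s=np.cos(w),np.sin(w); R=np.array([[c,-s],[s,c]])
    t=np.linspace(0,2*np.pi,17)[:-1]; circ=np.c_[np.cos(t),np.sin(t)]
    m=np.array([[i*a/2,j*b/2,h] for i in(-1,1) for j in(-1,1) for h in(0,17)])
    kn=np.vstack([np.c_[circ*k*f,np.full(16,h)] for f,h in((.75,H-26),(1,H-22),(1,H-8),(.8,H-3),(.4,H))])
    ne=np.vstack([np.c_[circ*k*.55,np.full(16,h)] for h in(17,H-22)])
    return [np.c_[q[:,:2]@R.T/1e3+[x,y],q[:,2]/1e3+z] for q in(m,kn,ne)]
S=6
def render(n,size,p,roi):
    im=np.zeros(((roi[3])*S,(roi[2])*S),np.uint8)
    for q in parts(size,p):
        u=(proj(n,q)-np.array(roi[:2])+.5)*S
        cv2.fillConvexPoly(im,cv2.convexHull(np.round(u).astype(np.int32)),255)
    return cv2.resize(im,(roi[2],roi[3]),interpolation=cv2.INTER_AREA)/255.
def fg(im,roi):
    x,y,w,h=roi; c=im[y:y+h,x:x+w].astype(int); R,G,B=c[...,0],c[...,1],c[...,2]
    return (G>82).astype(float)
def fit(size,p0,ims,fgf=fg,pad=10):
    rois={n:(int(u.min())-pad,int(v.min())-pad,int(np.ptp(u))+2*pad,int(np.ptp(v))+2*pad) for n in ims for u,v in [proj(n,np.vstack(parts(size,p0))).T]}
    M={n:fgf(ims[n],rois[n]) for n in ims}
    def cost(p): 
        o=0
        for n in ims:
            a=render(n,size,p,rois[n]); o+=1-np.minimum(a,M[n]).sum()/np.maximum(a,M[n]).sum()
        return o
    best=None
    for w in np.radians(np.arange(0,180,22.5)):
        q=np.r_[p0[:3],w]; s=np.vstack([q]+[q+d for d in np.diag([.008,.008,.008,.25])])
        o=minimize(cost,q,method="Nelder-Mead",options=dict(initial_simplex=s,maxiter=160,xatol=2e-4,fatol=1e-4))
        if best is None or o.fun<best.fun: best=o
    return best,M,rois
E
cat > m.py <<'E'
from h import *
ims={n:r.grab_frame(n) for n in("top","side")}
for nm,uv in (("X",(253,262)),("L",(415,255)),("M",(205,290)),("S",(467,279))):
    p0=np.r_[ray("top",uv,.02)[:2],0,0]
    for sz in "SMLX":
        if abs("SMLX".index(sz)-"SMLX".index(nm))>1: continue
        b,M,ro=fit(sz,p0,ims); print(nm,"as",sz,b.x[:3].round(4),round(np.degrees(b.x[3])%180,1),"cost",round(b.fun,3),[round(m.mean(),2) for m in M.values()])
# wells
C={}
for n,(x,y,w,h) in dict(top=(255,175,140,70),side=(290,195,110,90)).items():
    c=ims[n][y:y+h,x:x+w]; hsv=cv2.cvtColor(c,cv2.COLOR_RGB2HSV)
    m=((hsv[...,1]<45)&(hsv[...,2]>110)&(hsv[...,2]<190)).astype(np.uint8)
    m=cv2.morphologyEx(m,cv2.MORPH_OPEN,np.ones((3,3)))
    k,l,st,ce=cv2.connectedComponentsWithStats(m,connectivity=4)
    g=[(ce[i]+[x,y]).round(1).tolist()+[int(st[i,4])] for i in range(1,k) if st[i,4]>150]; print(n,sorted(g))
    C[n]=sorted(g)
if all(len(C[n])==4 for n in C):
    for a,b in zip(C["top"],C["side"]): print("tri",tri(dict(top=a[:2],side=b[:2])).round(4),"top@9mm",ray("top",a[:2],.009).round(4))
vis=np.vstack([cv2.resize(np.hstack([ims["top"][150:310,180:480]]),(800,427))])
E
python3 m.py
```

```text
X as L [0.3985 0.1535 0.0085] 19.2 cost 1.078 [np.float64(0.49), np.float64(0.26)]
X as X [0.3994 0.1571 0.0083] 22.3 cost 0.838 [np.float64(0.42), np.float64(0.24)]
L as M [ 0.406  -0.1779  0.0187] 28.9 cost 1.313 [np.float64(0.67), np.float64(0.22)]
L as L [ 0.4121 -0.1681  0.0075] 46.6 cost 1.178 [np.float64(0.63), np.float64(0.2)]
L as X [ 0.414  -0.166   0.0142] 55.6 cost 1.201 [np.float64(0.59), np.float64(0.21)]
M as S [0.3448 0.2537 0.0061] 14.8 cost 1.123 [np.float64(0.32), np.float64(0.14)]
M as M [0.344  0.2546 0.0046] 8.4 cost 0.95 [np.float64(0.29), np.float64(0.16)]
M as L [ 0.3482  0.2586 -0.0032] 2.9 cost 1.26 [np.float64(0.26), np.float64(0.21)]
S as S [ 0.3633 -0.2647  0.0034] 9.2 cost 1.19 [np.float64(0.44), np.float64(0.1)]
S as M [ 0.3671 -0.2616  0.0036] 34.0 cost 1.384 [np.float64(0.45), np.float64(0.09)]
top [[298.6, 175.7, 184], [324.2, 209.3, 5045]]
side [[323.9, 221.4, 367], [333.8, 234.4, 416], [344.3, 248.7, 465], [355.8, 263.9, 531], [373.1, 219.2, 2890]]
```

Run:
```python
from h import *
ims={n:r.grab_frame(n) for n in("top","side")}
t=ims["top"];s=ims["side"]
for n,im,pts in(("top",t,dict(knobX=(250,261),mountX=(256,251),table=(225,265),table2=(440,270),tab3=(395,265),knobL=(419,254),mountL=(408,250),knobS=(469,279))),("side",s,dict(knobX=(274,201),neckX=(274,213),mountX=(265,224),table=(240,228),table2=(310,330),tab3=(380,330),knobS=(342,327),kL=(341,283)))):
    for k,(u,v) in pts.items():
        c=im[v-1:v+2,u-1:u+2].reshape(-1,3); print(n,k,c.mean(0).round(),c.std(0).round())
well=t[178:240,296:298].mean(1).astype(int); print(well[:,1].tolist())
print(t[208:210,260:392].mean(0).astype(int)[:,1].tolist())
```

```text
top knobX [225. 161. 106.] [1. 2. 2.]
top mountX [240. 215. 156.] [0. 1. 1.]
top table [126.  80.  66.] [2. 3. 3.]
top table2 [124.  75.  59.] [3. 3. 3.]
top tab3 [152.  91.  70.] [5. 4. 3.]
top knobL [222. 157. 104.] [3. 3. 2.]
top mountL [229. 196. 141.] [1. 2. 2.]
top knobS [222. 156. 104.] [2. 4. 2.]
side knobX [141.  89.  44.] [13.  9.  5.]
side neckX [117.  75.  39.] [2. 2. 1.]
side mountX [192. 149.  93.] [29. 23. 14.]
side table [98. 49. 34.] [5. 3. 3.]
side table2 [111.  55.  36.] [1. 2. 2.]
side tab3 [127.  63.  41.] [3. 3. 3.]
side knobS [193. 122.  61.] [13.  8.  4.]
side kL [136.  86.  43.] [17. 10.  5.]
[74, 72, 78, 78, 85, 97, 76, 80, 100, 108, 119, 123, 125, 131, 156, 174, 178, 165, 137, 128, 126, 135, 139, 121, 112, 111, 120, 124, 135, 141, 142, 148, 162, 170, 170, 160, 145, 135, 137, 144, 147, 146, 136, 137, 147, 156, 159, 159, 162, 160, 136, 123, 111, 87, 77, 78, 78, 79, 74, 76, 80, 76]
[73, 77, 82, 101, 76, 95, 123, 116, 151, 175, 186, 181, 177, 177, 176, 177, 176, 170, 170, 182, 183, 180, 180, 179, 171, 169, 174, 180, 178, 176, 176, 169, 166, 164, 140, 119, 135, 155, 174, 181, 182, 180, 180, 177, 177, 179, 175, 171, 177, 184, 181, 178, 174, 171, 174, 174, 176, 179, 174, 176, 176, 176, 180, 190, 187, 167, 177, 166, 173, 181, 185, 180, 175, 173, 175, 174, 173, 175, 180, 176, 179, 180, 176, 172, 174, 175, 177, 173, 171, 172, 174, 175, 170, 143, 127, 119, 148, 179, 182, 183, 185, 180, 176, 172, 174, 176, 178, 184, 178, 175, 175, 176, 174, 175, 175, 175, 177, 173, 170, 172, 175, 172, 151, 113, 121, 125, 90, 105, 89, 87, 77, 59]
```

```bash
cat >> h.py <<'E'
def fg(im,roi):
    x,y,w,h=roi; c=cv2.GaussianBlur(im,(3,3),0)[y:y+h,x:x+w].astype(int); R,G,B=c[...,0],c[...,1],c[...,2]
    if im is TOP[0]: return (G>122).astype(float)
    return ((G>.575*R)&(G>58)&(R>1.3*B)).astype(float)
TOP=[None]
E
sed -i 's/best,M,rois=None/&/; s/def fit(size,p0,ims,fgf=fg,pad=10)/def fit(size,p0,ims,fgf=None,pad=10)/; s/M={n:fgf(ims/fgf=fgf or fg; M={n:fgf(ims/' h.py
cat > m2.py <<'E'
from h import *
ims={n:r.grab_frame(n) for n in("top","side")}; TOP[0]=ims["top"]
for nm,p0 in (("X",(.399,.157,0,0)),("L",(.41,-.168,0,0)),("M",(.344,.254,0,0)),("S",(.363,-.2647,0,0))):
    b,M,ro=fit(nm,np.array(p0),ims); print(nm,b.x[:3].round(4),round(np.degrees(b.x[3])%180,1),"cost",round(b.fun,3),[round(m.mean(),2) for m in M.values()])
    d=[]
    for n in("top","side"):
        x,y,w,h=ro[n]; c=ims[n][y:y+h,x:x+w].copy(); e=(render(n,nm,b.x,ro[n])>.5); d+=[cv2.resize(c,(200,200)),cv2.resize(np.dstack([M[n]*255,e*255,e*0]).astype(np.uint8),(200,200),interpolation=0)]
    globals().setdefault("rows",[]).append(np.hstack(d))
cv2.imwrite("pics/fit.png",cv2.resize(np.vstack(rows),(600,600))[...,::-1])
W={}; rois=dict(top=(255,175,140,70),side=(290,195,110,90))
for n,(x,y,w,h) in rois.items():
    hsv=cv2.cvtColor(ims[n][y:y+h,x:x+w],cv2.COLOR_RGB2HSV); lo=145 if n=="top" else 110
    m=((hsv[...,1]<45)&(hsv[...,2]>lo)&(hsv[...,2]<195)).astype(np.uint8); m=cv2.morphologyEx(m,cv2.MORPH_OPEN,np.ones((3,3)))
    if n=="side":
        k,l,st,ce=cv2.connectedComponentsWithStats(m,connectivity=4); m=np.isin(l,[i for i in range(1,k) if 300<st[i,4]<700])
    W[n]=m.astype(float)
def rend(n,p):
    x,y,w,h=rois[n]; im=np.zeros((h*S,w*S),np.uint8); c,s=np.cos(p[3]),np.sin(p[3]); R=np.array([[c,-s],[s,c]])
    for i in range(4):
        q=(np.array([[-42,-27],[42,-27],[42,27],[-42,27]])+[0,90-60*i])/1e3@R.T+p[:2]
        cv2.fillConvexPoly(im,np.round((proj(n,np.c_[q,np.full(4,p[2])])-[x,y]+.5)*S).astype(np.int32),255)
    return cv2.resize(im,(w,h),interpolation=cv2.INTER_AREA)/255.
def cost(p,ns): return sum(1-np.minimum(a,W[n]).sum()/np.maximum(a,W[n]).sum() for n in ns for a in [rend(n,p)])
c0=np.r_[ray("top",(325,209),.01)[:2],.009,-.04]
for ns in(("top","side"),("top",),("side",)):
    s=np.vstack([c0]+[c0+d for d in np.diag([.01,.01,.004 if len(ns)>1 else 0,.05])])
    o=minimize(cost,c0,args=(ns,),method="Nelder-Mead",options=dict(initial_simplex=s,maxiter=300)); p=o.x; print("rack",ns,p.round(4),"cost",round(o.fun,3))
    for i in range(4):
        d=(90-60*i)/1e3; print(" well",i+1,round(p[0]-np.sin(p[3])*d,4),round(p[1]+np.cos(p[3])*d,4))
E
python3 m2.py
```

```text
X [0.3994 0.1582 0.0033] 21.3 cost 0.491 [np.float64(0.28), np.float64(0.26)]
L [ 0.4116 -0.1681  0.0036] 46.4 cost 0.481 [np.float64(0.2), np.float64(0.23)]
M [0.3442 0.2546 0.0033] 8.9 cost 0.626 [np.float64(0.15), np.float64(0.19)]
S [ 0.3633 -0.2639  0.0034] 5.9 cost 0.91 [np.float64(0.08), np.float64(0.26)]
rack ('top', 'side') [ 0.5026  0.013   0.0102 -0.0606] cost 0.218
 well 1 0.508 0.1029
 well 2 0.5044 0.043
 well 3 0.5008 -0.0169
 well 4 0.4971 -0.0768
rack ('top',) [ 0.5028  0.0127  0.009  -0.0626] cost 0.089
 well 1 0.5084 0.1025
 well 2 0.5047 0.0426
 well 3 0.5009 -0.0173
 well 4 0.4972 -0.0771
rack ('side',) [ 0.5033  0.0158  0.009  -0.0493] cost 0.122
 well 1 0.5077 0.1056
 well 2 0.5048 0.0457
 well 3 0.5018 -0.0142
 well 4 0.4989 -0.0741
```

View pics/fit.png

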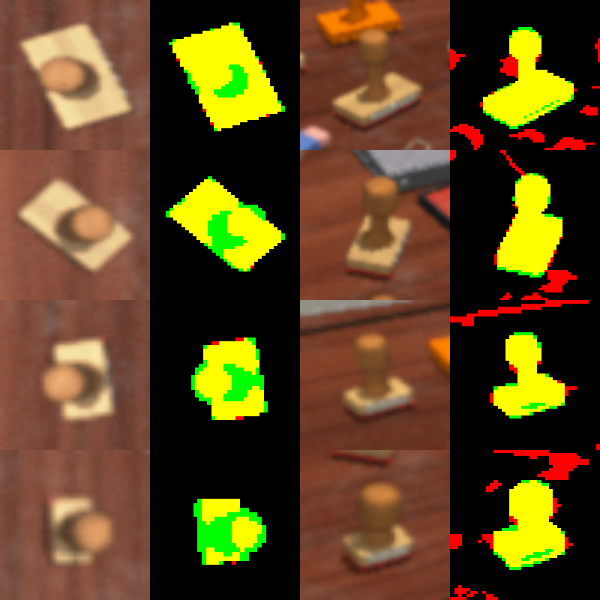

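View pics/side0.png

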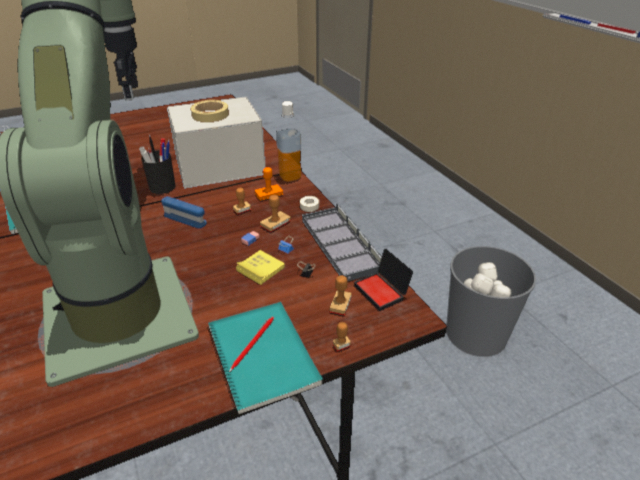

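The fits match the pictures and confirm the sizes. In the fit picture, top to bottom, are the XL, large, medium and small stamps; the mask colours overlap almost fully (yellow). The side view shows a white box of about 0.17 m at the left under the start path, so I rise first and then go for the medium stamp.

```bash
python3 -m crank '[{"travel":[0,0,0.15],"spin":0,"fingers":0.5},{"travel":[0,0,0.15],"spin":0,"fingers":0.5},{"travel":[0.09,-0.15,0],"spin":0.05,"fingers":0.5},{"travel":[0.09,-0.15,0],"spin":0.05,"fingers":0.5},{"travel":[0.09,-0.15,0],"spin":0.05,"fingers":0.5},{"travel":[0.09,-0.15,0],"spin":0.05,"fingers":0.5},{"travel":[0.09,-0.15,0],"spin":0.05,"fingers":0.5},{"travel":[0.09,-0.15,0],"spin":0.03,"fingers":0.5}]'
```

```text
time: 2.0
eef_pos: [0.2983, 0.3252, 0.3204]
eef_rot: [[-0.988, -0.154, 0.0], [-0.154, 0.988, 0.0], [-0.0, 0.0, -1.0]]
ft_force: [0.8, 0.7, -0.2]
width: 0.0425
finger_force: 0.0
```

```bash
python3 -m crank '[{"travel":[0.092,-0.141,0],"spin":0,"fingers":0.5},{"travel":[0.092,-0.141,0],"spin":0,"fingers":0.5},{"travel":[0,0,-0.17],"spin":0,"fingers":0.5},{"travel":[0,0,-0.17],"spin":0,"fingers":0.5},{"travel":[0,0,-0.17],"spin":0,"fingers":0.5},{"travel":[0,0,-0.17],"spin":0,"fingers":0.5},{"travel":[0,0,-0.17],"spin":0,"fingers":0.5},{"travel":[0,0,0],"spin":0,"fingers":0.5}]'
```

```text
time: 3.0
eef_pos: [0.3428, 0.2555, 0.1063]
eef_rot: [[-0.988, -0.153, -0.003], [-0.153, 0.988, -0.003], [0.003, -0.002, -1.0]]
ft_force: [-0.1, -0.3, 0.9]
width: 0.0427
finger_force: 0.0
```

```bash
python3 -m crank '[{"travel":[0.004,0,-0.12],"spin":0,"fingers":0.5},{"travel":[0,0,-0.08],"spin":0,"fingers":0.5},{"travel":[0,0,-0.04],"spin":0,"fingers":0.5},{"travel":[0,0,0],"spin":0,"fingers":0.5},{"travel":[0,0,0],"spin":0,"fingers":0.1},{"travel":[0,0,0],"spin":0,"fingers":0.1},{"travel":[0,0,0],"spin":0,"fingers":0.1},{"travel":[0,0,0],"spin":0,"fingers":0.1}]' 30
```

```text
time: 4.0
eef_pos: [0.345, 0.256, 0.0487]
eef_rot: [[-0.988, -0.152, 0.001], [-0.152, 0.988, 0.0], [-0.001, 0.0, -1.0]]
ft_force: [0.7, -1.1, 11.5]
width: 0.0207
finger_force: 28.9
```

Run:
```python
from cell import r
import cv2, numpy as np
a=r.grab_frame("side")[120:260,180:320]; b=r.grab_frame("top")[230:340,140:280]
cv2.imwrite("pics/g1.png",np.hstack([cv2.resize(a,(400,400)),cv2.resize(b,(400,400))])[...,::-1])
```

```text
(no output)
```

View pics/g1.png

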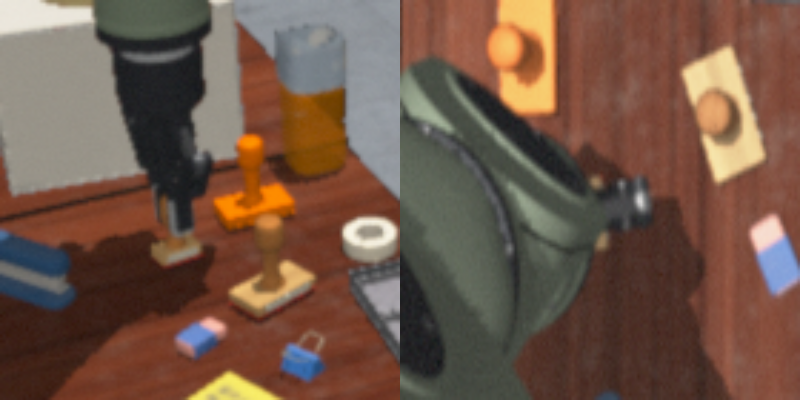

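The picture shows the fingers closed on the medium stamp's knob (side crop about (178,230)), with XL clear. Lifting and carrying it to well_3.

```bash
python3 -m crank '[{"travel":[0,0,0.06],"spin":0,"fingers":0.1},{"travel":[0,0,0.15],"spin":0,"fingers":0.1},{"travel":[0,0,0.2],"spin":0,"fingers":0.1},{"travel":[0,0,0.2],"spin":0,"fingers":0.1},{"travel":[0.08,-0.15,0.1],"spin":-0.03,"fingers":0.1},{"travel":[0.1,-0.18,0],"spin":-0.03,"fingers":0.1},{"travel":[0.1,-0.18,0],"spin":-0.03,"fingers":0.1},{"travel":[0.1,-0.18,0],"spin":-0.03,"fingers":0.1}]' 50
python3 -m crank '[{"travel":[0.1,-0.16,0],"spin":-0.02,"fingers":0.1},{"travel":[0.08,-0.14,0],"spin":0,"fingers":0.1},{"travel":[0.06,-0.1,0],"spin":0,"fingers":0.1},{"travel":[0,0,0],"spin":0,"fingers":0.1},{"travel":[0,0,0],"spin":0,"fingers":0.1}]'
```

```text
time: 5.1
eef_pos: [0.4402, 0.0819, 0.226]
eef_rot: [[-0.999, 0.037, 0.001], [0.037, 0.999, 0.0], [-0.001, 0.0, -1.0]]
ft_force: [0.4, -0.1, -0.1]
width: 0.0199
finger_force: 49.0
time: 5.72
eef_pos: [0.4993, -0.0159, 0.2256]
eef_rot: [[-0.998, 0.066, 0.0], [0.066, 0.998, 0.0], [-0.0, 0.0, -1.0]]
ft_force: [-0.7, 0.5, -0.4]
width: 0.0198
finger_force: 49.1
```

```bash
python3 -m crank '[{"travel":[0.006,-0.004,-0.18],"spin":0,"fingers":0.1},{"travel":[0,0,-0.18],"spin":0,"fingers":0.1},{"travel":[0,0,-0.16],"spin":0,"fingers":0.1},{"travel":[0,0,-0.06],"spin":0,"fingers":0.1},{"travel":[0,0,0],"spin":0,"fingers":0.1},{"travel":[0,0,0],"spin":0,"fingers":0.1}]'
python3 - <<'E'
from cell import r
import cv2, numpy as np
a=r.grab_frame("side")[140:300,250:410]; b=r.grab_frame("top")[160:300,240:400]
cv2.imwrite("pics/g2.png",np.hstack([cv2.resize(a,(400,400)),cv2.resize(b,(400,400))])[...,::-1])
E
```

```text
time: 6.48
eef_pos: [0.5017, -0.0173, 0.0816]
eef_rot: [[-0.998, 0.067, 0.002], [0.067, 0.998, -0.0], [-0.002, 0.0, -1.0]]
ft_force: [0.5, 0.1, 0.2]
width: 0.0202
finger_force: 49.0
```

View pics/g2.png

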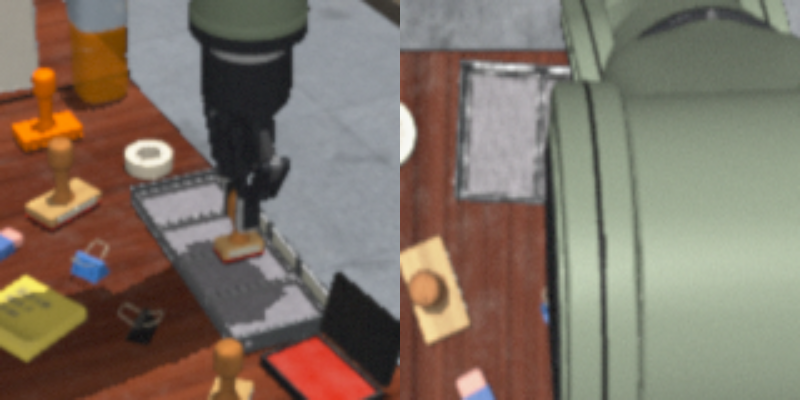

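The side crop shows the medium stamp hanging upright over well_3 (crop about (240,245)). Lowering it the last 24 mm.

```bash
python3 -m crank '[{"travel":[0,0,-0.05],"spin":0,"fingers":0.1},{"travel":[0,0,-0.03],"spin":0,"fingers":0.1},{"travel":[0,0,-0.012],"spin":0,"fingers":0.1},{"travel":[0,0,0],"spin":0,"fingers":0.1},{"travel":[0,0,0],"spin":0,"fingers":0.1}]'
```

```text
time: 7.2
eef_pos: [0.501, -0.0181, 0.0575]
eef_rot: [[-0.998, 0.067, -0.0], [0.067, 0.998, -0.001], [0.0, -0.001, -1.0]]
ft_force: [-2.6, -3.6, 13.8]
width: 0.0199
finger_force: 50.3
```

```bash
python3 -m crank '[{"travel":[0,0,0],"spin":0,"fingers":0.45},{"travel":[0,0,0],"spin":0,"fingers":0.45},{"travel":[0,0,0.03],"spin":0,"fingers":0.45},{"travel":[0,0,0.1],"spin":0,"fingers":0.5},{"travel":[0,0,0.2],"spin":0,"fingers":0.5},{"travel":[0,0,0.2],"spin":0,"fingers":0.5},{"travel":[0,0,0.2],"spin":0,"fingers":0.5},{"travel":[-0.05,0.1,0],"spin":0.05,"fingers":0.5}]'
python3 -m crank '[{"travel":[-0.1,0.16,0],"spin":0.06,"fingers":0.5},{"travel":[-0.1,0.16,0],"spin":0.06,"fingers":0.5},{"travel":[-0.1,0.16,0],"spin":0.06,"fingers":0.5},{"travel":[-0.056,0.125,0],"spin":0.05,"fingers":0.5},{"travel":[0,0,0],"spin":0,"fingers":0.5},{"travel":[0,0,0],"spin":0,"fingers":0.5}]'
```

```text
time: 8.2
eef_pos: [0.4897, 0.0066, 0.243]
eef_rot: [[-1.0, -0.01, 0.006], [-0.01, 1.0, -0.001], [-0.006, -0.001, -1.0]]
ft_force: [0.1, 0.2, -1.4]
width: 0.0427
finger_force: 0.0
time: 8.95
eef_pos: [0.3999, 0.1581, 0.24]
eef_rot: [[-0.932, -0.363, 0.0], [-0.363, 0.932, -0.001], [-0.0, -0.001, -1.0]]
ft_force: [-0.4, -0.4, -1.3]
width: 0.0426
finger_force: 0.0
```

```bash
python3 -m crank '[{"travel":[0,0,-0.2],"spin":0,"fingers":0.5},{"travel":[0,0,-0.2],"spin":0,"fingers":0.5},{"travel":[0,0,-0.14],"spin":0,"fingers":0.5},{"travel":[0,0,-0.1],"spin":0,"fingers":0.5},{"travel":[0,0,-0.06],"spin":0,"fingers":0.5},{"travel":[0,0,0],"spin":0,"fingers":0.5},{"travel":[0,0,0],"spin":0,"fingers":0.5}]'
python3 -m crank '[{"travel":[0,0,0],"spin":0,"fingers":0.15},{"travel":[0,0,0],"spin":0,"fingers":0.15},{"travel":[0,0,0],"spin":0,"fingers":0.15},{"travel":[0,0,0],"spin":0,"fingers":0.15}]' 50
```

```text
time: 9.82
eef_pos: [0.4, 0.1583, 0.0654]
eef_rot: [[-0.932, -0.363, 0.001], [-0.363, 0.932, -0.0], [-0.001, -0.0, -1.0]]
ft_force: [0.8, -0.3, 0.4]
width: 0.0429
finger_force: 0.0
time: 10.32
eef_pos: [0.4, 0.1588, 0.0655]
eef_rot: [[-0.931, -0.364, 0.001], [-0.364, 0.931, 0.0], [-0.001, 0.0, -1.0]]
ft_force: [-0.6, 0.5, 9.8]
width: 0.0243
finger_force: 48.5
```

```bash
python3 -m crank '[{"travel":[0,0,0.06],"spin":0,"fingers":0.15},{"travel":[0,0,0.14],"spin":0,"fingers":0.15},{"travel":[0,0,0.2],"spin":0,"fingers":0.15},{"travel":[0,0,0.1],"spin":-0.03,"fingers":0.15},{"travel":[0.1,-0.05,0],"spin":-0.06,"fingers":0.15},{"travel":[0.12,-0.06,0],"spin":-0.06,"fingers":0.15},{"travel":[0.12,-0.06,0],"spin":-0.06,"fingers":0.15},{"travel":[0.092,-0.053,0],"spin":-0.06,"fingers":0.15}]'
python3 -m crank '[{"travel":[0,0,0],"spin":-0.006,"fingers":0.15},{"travel":[0,0,0],"spin":0,"fingers":0.15},{"travel":[0,0,-0.15],"spin":0,"fingers":0.15},{"travel":[0,0,-0.11],"spin":0,"fingers":0.15},{"travel":[0,0,0],"spin":0,"fingers":0.15},{"travel":[0,0,0],"spin":0,"fingers":0.15}]'
```

```text
time: 11.32
eef_pos: [0.5086, 0.1021, 0.1902]
eef_rot: [[-0.998, 0.055, 0.0], [0.055, 0.998, -0.0], [-0.0, 0.0, -1.0]]
ft_force: [-0.2, 0.2, -1.4]
width: 0.0238
finger_force: 49.5
time: 12.08
eef_pos: [0.5078, 0.1034, 0.1259]
eef_rot: [[-0.998, 0.06, 0.001], [0.06, 0.998, 0.0], [-0.001, 0.0, -1.0]]
ft_force: [0.6, -0.1, -0.5]
width: 0.0239
finger_force: 49.5
```

```bash
python3 -m crank '[{"travel":[0,0,-0.1],"spin":0,"fingers":0.15},{"travel":[0,0,-0.06],"spin":0,"fingers":0.15},{"travel":[0,0,-0.03],"spin":0,"fingers":0.15},{"travel":[0,0,0],"spin":0,"fingers":0.15},{"travel":[0,0,0],"spin":0,"fingers":0.15}]'
python3 - <<'E'
from cell import r
import cv2, numpy as np
a=r.grab_frame("side")[150:290,260:400]; b=r.grab_frame("top")[160:300,220:420]
cv2.imwrite("pics/g3.png",np.hstack([cv2.resize(a,(400,400)),cv2.resize(b,(400,400))])[...,::-1])
E
```

```text
time: 12.7
eef_pos: [0.5079, 0.103, 0.0778]
eef_rot: [[-0.998, 0.061, 0.001], [0.061, 0.998, 0.0], [-0.001, 0.0, -1.0]]
ft_force: [-0.1, -0.2, -0.7]
width: 0.0239
finger_force: 49.4
```

View pics/g3.png

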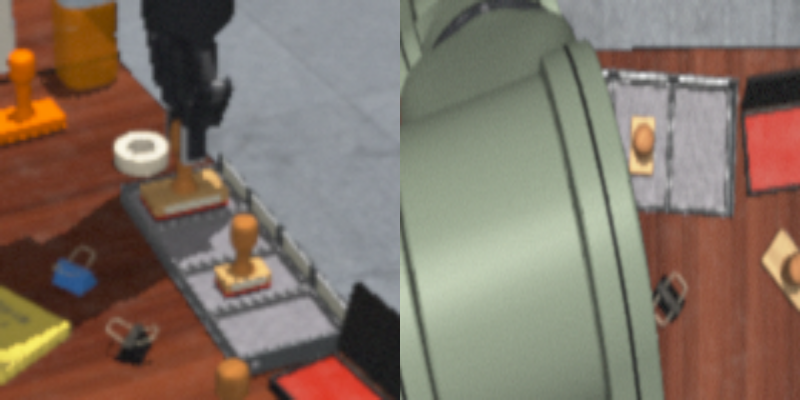

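The picture shows the medium stamp upright in well_3 and XL aligned just above well_1's floor. Setting it down and going on to the large stamp.

```bash
python3 -m crank '[{"travel":[0,0,-0.014],"spin":0,"fingers":0.15},{"travel":[0,0,0],"spin":0,"fingers":0.15},{"travel":[0,0,0],"spin":0,"fingers":0.15}]'
python3 -m crank '[{"travel":[0,0,0],"spin":0,"fingers":0.5},{"travel":[0,0,0],"spin":0,"fingers":0.5},{"travel":[0,0,0.03],"spin":0,"fingers":0.5},{"travel":[0,0,0.1],"spin":0,"fingers":0.5},{"travel":[0,0,0.2],"spin":0,"fingers":0.5},{"travel":[0,0,0.2],"spin":0,"fingers":0.5},{"travel":[0,0,0.1],"spin":0,"fingers":0.5},{"travel":[-0.05,-0.14,0],"spin":-0.05,"fingers":0.5}]'
python3 -m crank '[{"travel":[-0.06,-0.18,0],"spin":-0.08,"fingers":0.5},{"travel":[-0.06,-0.18,0],"spin":-0.08,"fingers":0.5},{"travel":[-0.06,-0.18,0],"spin":-0.08,"fingers":0.5},{"travel":[-0.06,-0.18,0],"spin":-0.08,"fingers":0.5},{"travel":[-0.06,-0.18,0],"spin":-0.076,"fingers":0.5},{"travel":[-0.036,-0.044,0],"spin":0,"fingers":0.5},{"travel":[0,0,0],"spin":0,"fingers":0.5},{"travel":[0,0,0],"spin":0,"fingers":0.5}]'
```

```text
time: 13.18
eef_pos: [0.508, 0.1035, 0.0743]
eef_rot: [[-0.998, 0.06, 0.001], [0.06, 0.998, 0.001], [-0.001, 0.001, -1.0]]
ft_force: [-1.3, 1.4, 12.0]
width: 0.0238
finger_force: 50.9
time: 14.18
eef_pos: [0.4958, 0.0693, 0.2332]
eef_rot: [[-0.991, 0.137, 0.004], [0.137, 0.991, 0.002], [-0.003, 0.002, -1.0]]
ft_force: [1.0, -0.8, -0.2]
width: 0.0428
finger_force: 0.0
time: 15.18
eef_pos: [0.4117, -0.1668, 0.2314]
eef_rot: [[-0.726, 0.688, 0.0], [0.688, 0.726, 0.0], [0.0, 0.001, -1.0]]
ft_force: [0.3, -0.4, 0.7]
width: 0.0425
finger_force: 0.0
```

```bash
python3 -m crank '[{"travel":[0,-0.005,-0.2],"spin":0,"fingers":0.5},{"travel":[0,0,-0.2],"spin":0,"fingers":0.5},{"travel":[0,0,-0.14],"spin":0,"fingers":0.5},{"travel":[0,0,-0.1],"spin":0,"fingers":0.5},{"travel":[0,0,-0.056],"spin":0,"fingers":0.5},{"travel":[0,0,0],"spin":0,"fingers":0.5},{"travel":[0,0,0],"spin":0,"fingers":0.5}]'
python3 -m crank '[{"travel":[0,0,0],"spin":0,"fingers":0.15},{"travel":[0,0,0],"spin":0,"fingers":0.15},{"travel":[0,0,0],"spin":0,"fingers":0.15},{"travel":[0,0,0],"spin":0,"fingers":0.15}]' 50
```

```text
time: 16.05
eef_pos: [0.4116, -0.1692, 0.058]
eef_rot: [[-0.724, 0.69, 0.001], [0.69, 0.724, -0.0], [-0.001, 0.0, -1.0]]
ft_force: [0.2, 0.2, 0.4]
width: 0.0423
finger_force: 0.0
time: 16.55
eef_pos: [0.4117, -0.1692, 0.058]
eef_rot: [[-0.724, 0.69, 0.002], [0.69, 0.724, -0.0], [-0.001, 0.001, -1.0]]
ft_force: [0.8, 2.2, 9.8]
width: 0.0218
finger_force: 48.5
```

```bash
python3 -m crank '[{"travel":[0,0,0.06],"spin":0,"fingers":0.15},{"travel":[0,0,0.14],"spin":0,"fingers":0.15},{"travel":[0,0,0.2],"spin":0,"fingers":0.15},{"travel":[0,0,0.2],"spin":-0.06,"fingers":0.15},{"travel":[0.06,0.12,0],"spin":-0.08,"fingers":0.15},{"travel":[0.06,0.15,0],"spin":-0.08,"fingers":0.15},{"travel":[0.07,0.16,0],"spin":-0.08,"fingers":0.15},{"travel":[0.07,0.16,0],"spin":-0.08,"fingers":0.15}]'
python3 -m crank '[{"travel":[0.07,0.16,0],"spin":-0.08,"fingers":0.15},{"travel":[0.04,0.1,0],"spin":-0.08,"fingers":0.15},{"travel":[0,0,0],"spin":-0.014,"fingers":0.15},{"travel":[0,0,0],"spin":0,"fingers":0.15},{"travel":[0,0,-0.16],"spin":0,"fingers":0.15},{"travel":[0,0,-0.16],"spin":0,"fingers":0.15},{"travel":[0,0,0],"spin":0,"fingers":0.15},{"travel":[0,0,0],"spin":0,"fingers":0.15}]'
```

```text
time: 17.55
eef_pos: [0.4766, -0.0204, 0.2078]
eef_rot: [[-0.207, 0.978, 0.001], [0.978, 0.207, 0.0], [0.0, 0.001, -1.0]]
ft_force: [1.1, -0.6, -1.7]
width: 0.0218
finger_force: 49.3
time: 18.55
eef_pos: [0.5041, 0.0426, 0.1287]
eef_rot: [[0.061, 0.998, 0.001], [0.998, -0.061, 0.0], [0.0, 0.001, -1.0]]
ft_force: [0.4, -0.4, -0.1]
width: 0.0219
finger_force: 49.4
```

```bash
python3 -m crank '[{"travel":[0,0,-0.12],"spin":0,"fingers":0.15},{"travel":[0,0,-0.08],"spin":0,"fingers":0.15},{"travel":[0,0,-0.036],"spin":0,"fingers":0.15},{"travel":[0,0,0],"spin":0,"fingers":0.15},{"travel":[0,0,-0.012],"spin":0,"fingers":0.15},{"travel":[0,0,0],"spin":0,"fingers":0.15},{"travel":[0,0,0],"spin":0,"fingers":0.15}]'
python3 - <<'E'
from cell import r
import cv2, numpy as np
a=r.grab_frame("side")[150:290,260:400]; b=r.grab_frame("top")[160:300,220:420]
cv2.imwrite("pics/g4.png",np.hstack([cv2.resize(a,(400,400)),cv2.resize(b,(400,400))])[...,::-1])
E
```

```text
time: 19.42
eef_pos: [0.5048, 0.0433, 0.0667]
eef_rot: [[0.061, 0.998, 0.003], [0.998, -0.061, 0.0], [0.0, 0.003, -1.0]]
ft_force: [0.3, -0.1, 15.3]
width: 0.0218
finger_force: 51.0
```

View pics/g4.png

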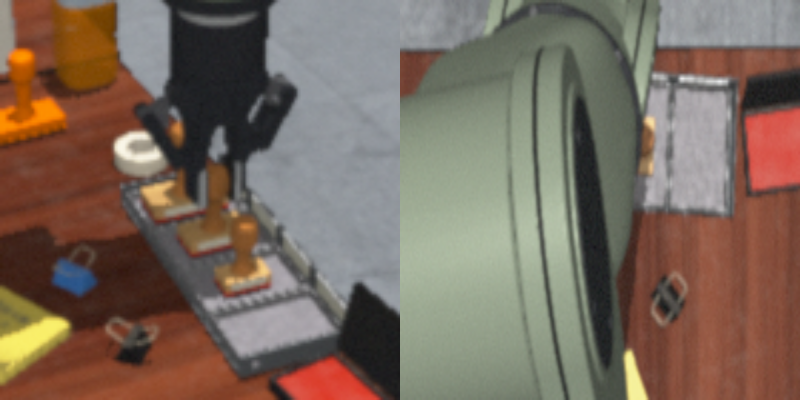

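The picture shows the large stamp in well_2 and XL and medium standing in their wells. Releasing and going to the small stamp.

```bash
python3 -m crank '[{"travel":[0,0,0],"spin":0,"fingers":0.5},{"travel":[0,0,0],"spin":0,"fingers":0.5},{"travel":[0,0,0.03],"spin":0,"fingers":0.5},{"travel":[0,0,0.1],"spin":0,"fingers":0.5},{"travel":[0,0,0.2],"spin":0,"fingers":0.5},{"travel":[0,0,0.2],"spin":0,"fingers":0.5},{"travel":[0,0,0.1],"spin":0,"fingers":0.5},{"travel":[-0.06,-0.13,0],"spin":0.02,"fingers":0.5}]'
python3 -m crank '[{"travel":[-0.08,-0.18,0],"spin":0.02,"fingers":0.5},{"travel":[-0.08,-0.18,0],"spin":0.02,"fingers":0.5},{"travel":[-0.08,-0.18,0],"spin":0.02,"fingers":0.5},{"travel":[-0.08,-0.18,0],"spin":0.02,"fingers":0.5},{"travel":[-0.08,-0.18,0],"spin":0.004,"fingers":0.5},{"travel":[-0.08,-0.15,0],"spin":0,"fingers":0.5},{"travel":[-0.027,-0.048,0],"spin":0,"fingers":0.5},{"travel":[0,0,0],"spin":0,"fingers":0.5}]'
```

```text
time: 20.52
eef_pos: [0.4894, 0.012, 0.2246]
eef_rot: [[0.025, 1.0, 0.003], [1.0, -0.025, 0.001], [0.001, 0.003, -1.0]]
ft_force: [1.4, -0.9, -0.0]
width: 0.0427
finger_force: 0.0
time: 21.52
eef_pos: [0.3618, -0.2639, 0.223]
eef_rot: [[-0.101, 0.995, 0.0], [0.995, 0.101, -0.0], [-0.0, 0.0, -1.0]]
ft_force: [0.2, 0.1, -1.0]
width: 0.0429
finger_force: 0.0
```

```bash
python3 -m crank '[{"travel":[0.005,0,-0.2],"spin":0,"fingers":0.5},{"travel":[0,0,-0.2],"spin":0,"fingers":0.5},{"travel":[0,0,-0.16],"spin":0,"fingers":0.5},{"travel":[0,0,-0.1],"spin":0,"fingers":0.5},{"travel":[0,0,-0.06],"spin":0,"fingers":0.5},{"travel":[0,0,-0.01],"spin":0,"fingers":0.5},{"travel":[0,0,0],"spin":0,"fingers":0.5}]'
python3 -m crank '[{"travel":[0,0,0],"spin":0,"fingers":0.1},{"travel":[0,0,0],"spin":0,"fingers":0.1},{"travel":[0,0,0],"spin":0,"fingers":0.1},{"travel":[0,0,0],"spin":0,"fingers":0.1}]' 50
```

```text
time: 22.4
eef_pos: [0.3636, -0.2637, 0.0409]
eef_rot: [[-0.103, 0.995, 0.001], [0.995, 0.103, -0.0], [-0.0, 0.001, -1.0]]
ft_force: [0.7, 0.4, 0.8]
width: 0.0425
finger_force: 0.0
time: 22.9
eef_pos: [0.3634, -0.2639, 0.041]
eef_rot: [[-0.102, 0.995, 0.001], [0.995, 0.102, -0.001], [-0.001, 0.001, -1.0]]
ft_force: [-1.3, 0.3, 9.1]
width: 0.0179
finger_force: 48.5
```

```bash
python3 -m crank '[{"travel":[0,0,0.06],"spin":0,"fingers":0.1},{"travel":[0,0,0.14],"spin":0,"fingers":0.1},{"travel":[0,0,0.2],"spin":0,"fingers":0.1},{"travel":[0,0,0.2],"spin":0,"fingers":0.1},{"travel":[0.09,0.12,0],"spin":-0.03,"fingers":0.1},{"travel":[0.1,0.14,0],"spin":-0.03,"fingers":0.1},{"travel":[0.1,0.14,0],"spin":-0.03,"fingers":0.1},{"travel":[0.1,0.14,0],"spin":-0.014,"fingers":0.1}]'
python3 -m crank '[{"travel":[0.1,0.14,0],"spin":0,"fingers":0.1},{"travel":[0.046,0.068,0],"spin":0,"fingers":0.1},{"travel":[0,0,0],"spin":0,"fingers":0.1},{"travel":[0,0,-0.18],"spin":0,"fingers":0.1},{"travel":[0,0,-0.18],"spin":0,"fingers":0.1},{"travel":[0,0,-0.08],"spin":0,"fingers":0.1},{"travel":[0,0,0],"spin":0,"fingers":0.1},{"travel":[0,0,0],"spin":0,"fingers":0.1}]'
```

```text
time: 23.9
eef_pos: [0.4612, -0.1273, 0.1914]
eef_rot: [[0.062, 0.998, 0.001], [0.998, -0.062, 0.0], [0.0, 0.001, -1.0]]
ft_force: [-0.2, -1.6, 0.5]
width: 0.0182
finger_force: 49.0
time: 24.9
eef_pos: [0.4973, -0.0773, 0.0815]
eef_rot: [[0.061, 0.998, 0.001], [0.998, -0.061, -0.0], [-0.0, 0.001, -1.0]]
ft_force: [0.4, -0.4, -0.6]
width: 0.0182
finger_force: 49.0
```

Target TCP z is 0.050, so about −0.126 units remain. After that I release, retreat upwards and swing the arm aside so both cameras can see.

```bash
python3 -m crank '[{"travel":[0,0,-0.07],"spin":0,"fingers":0.1},{"travel":[0,0,-0.035],"spin":0,"fingers":0.1},{"travel":[0,0,-0.012],"spin":0,"fingers":0.1},{"travel":[0,0,0],"spin":0,"fingers":0.1},{"travel":[0,0,-0.01],"spin":0,"fingers":0.1},{"travel":[0,0,0],"spin":0,"fingers":0.1}]'
```

```text
time: 25.65
eef_pos: [0.4974, -0.0769, 0.0498]
eef_rot: [[0.061, 0.998, 0.001], [0.998, -0.061, -0.0], [0.0, 0.001, -1.0]]
ft_force: [-4.9, 1.3, 27.2]
width: 0.0179
finger_force: 51.8
```

```bash
python3 -m crank '[{"travel":[0,0,0.004],"spin":0,"fingers":0.1},{"travel":[0,0,0],"spin":0,"fingers":0.45},{"travel":[0,0,0],"spin":0,"fingers":0.45},{"travel":[0,0,0.03],"spin":0,"fingers":0.45},{"travel":[0,0,0.1],"spin":0,"fingers":0.5},{"travel":[0,0,0.2],"spin":0,"fingers":0.5},{"travel":[0,0,0.2],"spin":0,"fingers":0.5},{"travel":[0,0,0.2],"spin":0,"fingers":0.5}]'
python3 -m crank '[{"travel":[-0.06,0.17,0.1],"spin":0,"fingers":0.5},{"travel":[-0.06,0.18,0.1],"spin":0,"fingers":0.5},{"travel":[-0.06,0.18,0],"spin":0,"fingers":0.5},{"travel":[-0.06,0.18,0],"spin":0,"fingers":0.5},{"travel":[-0.06,0.18,0],"spin":0,"fingers":0.5},{"travel":[-0.06,0.18,0],"spin":0,"fingers":0.5},{"travel":[-0.06,0.18,0],"spin":0,"fingers":0.5},{"travel":[-0.06,0.18,0],"spin":0,"fingers":0.5}]'
python3 -m crank '[{"travel":[-0.1,0.16,0],"spin":0,"fingers":0.5},{"travel":[-0.1,0.16,0],"spin":0,"fingers":0.5},{"travel":[-0.1,0.16,0],"spin":0,"fingers":0.5},{"travel":[-0.1,0.1,0],"spin":0,"fingers":0.5},{"travel":[-0.1,0.1,0],"spin":0,"fingers":0.5},{"travel":[0,0,0],"spin":0,"fingers":0.5},{"travel":[0,0,0],"spin":0,"fingers":0.5}]'
python3 - <<'E'
from cell import r
import cv2, numpy as np
a=r.grab_frame("side")[160:310,280:430]; b=r.grab_frame("top")[170:250,250:450]
cv2.imwrite("pics/g5.png",np.hstack([cv2.resize(a,(400,400),interpolation=2),cv2.copyMakeBorder(cv2.resize(b,(400,160),interpolation=2),0,240,0,0,0)])[...,::-1])
E
```

```text
time: 26.65
eef_pos: [0.4968, -0.0767, 0.2342]
eef_rot: [[0.061, 0.998, 0.0], [0.998, -0.061, -0.0], [-0.0, 0.0, -1.0]]
ft_force: [1.2, 0.7, -0.3]
width: 0.0425
finger_force: 0.0
time: 27.65
eef_pos: [0.3763, 0.2821, 0.2825]
eef_rot: [[0.061, 0.998, 0.0], [0.998, -0.061, 0.0], [0.0, 0.0, -1.0]]
ft_force: [0.8, 0.4, 0.5]
width: 0.0423
finger_force: 0.0
time: 28.52
eef_pos: [0.2526, 0.4502, 0.2823]
eef_rot: [[0.061, 0.998, 0.0], [0.998, -0.061, -0.0], [-0.0, 0.0, -1.0]]
ft_force: [0.1, -0.6, -0.1]
width: 0.0426
finger_force: 0.0
```

View pics/g5.png

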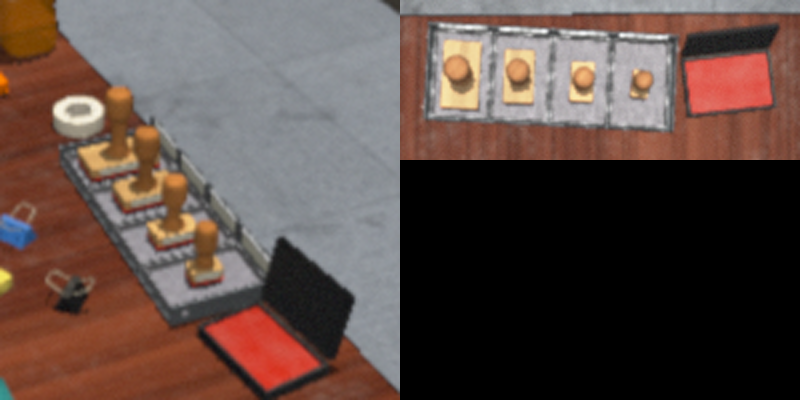

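Both views show the four stamps upright and centred in their wells. They run XL, large, medium, small towards the ink pad, which hasn't moved, and the arm is clear. Handing in.

```bash
python3 -c "
from cell import r
print(r.close_job())"
```

```text
the job is handed in; nothing more can be done
None
```

The job is handed in at about 28.6 s of the 96 s allowed: all four stamps stand upright in the rack, from smallest next to the ink pad (well_4) to largest in well_1, and the pad was left where it was.

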